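Close up and latch the touch-up case at the tuner-fitting bench

TASK

Pack up the touch-up case: screw the cap of every bottle standing in it fully home (clockwise seen from above) and lay every beech polishing block from the bench in the case's empty compartment. Then shut the lid all the way, hook the latch's wire loop over the keeper on the lid, and press the latch lever flat over centre against the case so that it stays latched. Leave everything else on the bench where it is.

Things in the scene. Friction and masses are not known exactly. Their poses are not given: they have to be found in the camera images.
- case: Grey hard case fixed to the bench: body 170 (x) by 290 (y) by 75 mm high, 4 mm walls. Origin: centre of its underside; x from the latch side (facing the robot) to the hinge side, y left, z up. Left half: black rigid insert, top z 44 mm, with 43 mm square pockets at (x, y) = (+-32, 40.5) and (+-32, 104.5) mm, bottles in some; a 3 mm partition at y 4.5 mm, top z 66 mm; right half: compartment.
- tray (a point): Centre of the floor of the case's empty right-hand compartment, 30 mm above the bench: flat, inside 162 (case x) by 144 mm (case y), case rim 45 mm above it. Blocks may lie in it in any arrangement below the rim. Axes are the case's.
- lid (a joint): Lid angle, rad: 0 shut; starts 1.65 to 1.8 (open, leaning a little back); limit 1.95. Hinge line along case y at case x 85, z 75 mm. Cover 170 by 290 mm, 29 mm deep, 4 mm walls, 0.25 kg. A stiff hinge (0.27 N m) holds it at any angle: swing it over and push it down to rest on the rim; then its top is at 104, its ceiling at 100 mm, too low for a cap that is still unscrewed.
- lid_edge (a point): Middle of the lid's outer front edge, 170 mm from the hinge line, on the outer face (which looks up when shut, away from the robot when open). Axes are the lid's: when shut equal to the case's; x runs from this edge to the hinge, z out of the outer face.
- keeper (a point): Keeper: steel hook 26 mm wide at the middle of the lid's front wall. This point is the seat of the loop's bar centre, 5 mm in front of the wall; the trough opens upwards, 10 mm front to back, outer lip (3 mm thick) 4 mm above this point. Axes are the lid's. Lid shut: 86 mm above the bench, case x -90 mm.
- loop_bar (a point): Middle of the bar of the latch's loop (4 mm wire, bar 40 mm along case y), 38.7 mm from the loop's pin on the lever. The loop swings freely and falls to the side it leans to: it starts lying back outwards; push the bar towards the case until past upright and it drops against the lid's front wall above the keeper and stays; pressing the lever then draws it down into the trough.
- loop (a joint): Swing of the loop on the lever, rad: 0 latched; 2.65 its outward stop, where it starts. The loop leans outwards from upright by (loop - lever) rad.
- lever (a joint): Latch lever angle, rad: 0 flat against the case front, pointing down; 1.57 straight out; starts 1.9 to 2.1 (out, slightly up); limit 2.2. Pivot line along case y at case x -95, z 58 mm. Slight friction (0.03 N m) holds it. With the loop hooked the pull is greatest (about 2 N at the tip) near 0.6; below 0.2 it snaps shut by itself.
- lever_tip (a point): Middle of the lever's free end, on its outer face: steel plate 30 mm wide, 3 mm thick, its end 44 mm from the pivot, its outer face 6 mm outside the line through the pivot, with a 3.5 mm lip at the end. The outer face looks up when the lever sticks out and away from the case when flat. The loop's pin is 12 mm from the pivot.
- cap1 (a joint): Turn of the captive screw cap of bottle 1, rad: 0 screwed home against its stop; grows anticlockwise seen from above; starts 1.5 to 2.8. The cap goes down 2.55 mm per rad as it is turned home and cannot come off; about 0.05 N m turns it. None if the bottle is absent.
- cap2 (a joint): Turn of the captive screw cap of bottle 2, rad: 0 screwed home against its stop; grows anticlockwise seen from above; starts 1.5 to 2.8. The cap goes down 2.55 mm per rad as it is turned home and cannot come off; about 0.05 N m turns it. None if the bottle is absent.
- cap3 (a joint): Turn of the captive screw cap of bottle 3, rad: 0 screwed home against its stop; grows anticlockwise seen from above; starts 1.5 to 2.8. The cap goes down 2.55 mm per rad as it is turned home and cannot come off; about 0.05 N m turns it. None if the bottle is absent.
- cap4 (a joint): Turn of the captive screw cap of bottle 4, rad: 0 screwed home against its stop; grows anticlockwise seen from above; starts 1.5 to 2.8. The cap goes down 2.55 mm per rad as it is turned home and cannot come off; about 0.05 N m turns it. None if the bottle is absent.
- cap1_top (a point): Centre of the top of bottle 1's white ribbed round cap, 28 mm across, 28 mm high; z up. Home: 96.5 mm above the bench. Bottle: amber, 40 mm square, its shoulder 64 mm above the bench (4.5 mm below the cap), 90 g, loose in its pocket, which stops it from turning (1.5 mm play all round). None if absent.
- cap2_top (a point): Centre of the top of bottle 2's white ribbed round cap, 28 mm across, 28 mm high; z up. Home: 96.5 mm above the bench. Bottle: amber, 40 mm square, its shoulder 64 mm above the bench (4.5 mm below the cap), 90 g, loose in its pocket, which stops it from turning (1.5 mm play all round). None if absent.
- cap3_top (a point): Centre of the top of bottle 3's white ribbed round cap, 28 mm across, 28 mm high; z up. Home: 96.5 mm above the bench. Bottle: amber, 40 mm square, its shoulder 64 mm above the bench (4.5 mm below the cap), 90 g, loose in its pocket, which stops it from turning (1.5 mm play all round). None if absent.
- cap4_top (a point): Centre of the top of bottle 4's white ribbed round cap, 28 mm across, 28 mm high; z up. Home: 96.5 mm above the bench. Bottle: amber, 40 mm square, its shoulder 64 mm above the bench (4.5 mm below the cap), 90 g, loose in its pocket, which stops it from turning (1.5 mm play all round). None if absent.
- block1: Polishing block: beech with a black rubber sole, 72 (x) by 34 (y) by 28 mm high, 60 g, loose on the bench to the right of the case. Origin: centre of its underside; x along its length. None if absent.
- block2: Polishing block: beech with a black rubber sole, 72 (x) by 34 (y) by 28 mm high, 60 g, loose on the bench to the right of the case. Origin: centre of its underside; x along its length. None if absent.
- block3: Polishing block: beech with a black rubber sole, 72 (x) by 34 (y) by 28 mm high, 60 g, loose on the bench to the right of the case. Origin: centre of its underside; x along its length. None if absent.
- tuner_a: Bystander, leave alone: a loose steel tuning machine, 34 by 40 by 33 mm.
- tuner_b: Bystander, leave alone: a loose steel tuning machine, 34 by 40 by 33 mm.
- tape: Bystander, leave alone: a roll of paper tape lying flat, 84 mm across, 24 mm high.
- dish: Bystander, leave alone: a small white dish, 76 mm across, 32 mm high.
Things that resemble listed ones, but are neither listed nor needed, are in the scene too. What is shaped like the part that bears cap4 but turquoise is not meant.

How it is judged:
By the outcome, as a careful person would: the job done as asked, in the order asked, and still so for the second after the job is handed in, with the robot touching nothing.
Of bottle1, bottle2, bottle3, bottle4 only 3 to 4 are there at a start; the rules pass over those that are not, and their reading is None.
Of block1, block2, block3 only 2 to 3 are there at a start; the rules pass over those that are not, and their reading is None.
At some moment in a run one of block1, block2, block3 may be knocked a few centimetres aside while the robot is not near it.
Once in a run the grip may slacken for a moment while it holds something.
It also fails if it takes over 210 s, if anything falls off the work surface, if the arm or the gripper's body presses on something with over 40 N, if the wrist force passes 120 N, or if a joint passes its speed limit or range.

ROBOT

A 6-joint arm with a two-finger parallel gripper is mounted at the origin on the work surface. World frame = base frame: x ahead of the robot, y to its left, z up, the work surface at z = 0. Lengths are in m, angles in rad, forces in N, time in s.
With the tool pointing down it reaches from about 0.35 to 0.925 m from the base axis. Payload 6.4 kg.
Tool frame: the origin (TCP) lies midway between the tips of the shut fingers; the grasp point (between the pads) lies 19 mm behind it; z points along the fingers, y is the line along which they close (so a half turn about z gives the same grasp; the last joint's range is limited). The gripper opens to 85 mm and grips with 20 to 120 N. Pads are 22 mm wide; open, the fingers measure 114 mm over their backs; the gripper's body (76 mm by 85 mm) begins 54 mm behind the grasp point. The pads swing forward as they close: fully open they stand 13 mm farther back than shut.
Start: joints at [0.956, 0.245, 1.558, -0, 1.339, -0.174], TCP at [0.277, 0.588, 0.231] pointing down, gripper open.
Joint ranges: [-3.13, 3.13], [-1.02, 2.26], [0.13, 2.54], [-0.95, 4.09], [0.21, 2.88], [-2.74, 2.74]. Speed limits (rad/s): [2.57, 2.57, 3.14, 3.14, 3.14, 3.14].

INTERFACE

Orientations are given as a unit quaternion [x, y, z, w].
In Python, from rig import readout, optics, workorder gives the robot as it stands.
- The arm moves only by the shell command python3 -m inch 'ROWS'. ROWS is JSON, a list of rows, each a list of 3 entries, a list of its own where there are three numbers: the shift along the world's x, y, z in cm, then the turn, a rotation vector about the world's x, y, z in degrees, then the finger opening in cm, from 0 to 8.54. A call has 1 to 20 rows; each row is the pose to reach, as a shift and turn from the pose commanded when the call began; what a row does not reach only later rows make up. A row lasts 1/10 s, in which the tool goes at most 50 mm and 8.59 degrees, less where a joint would pass 70% of its speed; a pose out of reach is approached as far as the arm can. A call with a gripper value outside its range is refused whole. The fingers move at their own pace and stop on an object; the grip force is fixed at half the most. Time passes only in rows, so rows that repeat a pose let the fingers close. It gives the time, the measured TCP pose, the force, the opening and the grip force at its end, in the units of the state.
- readout.sense(): the state, without advancing time (a new reading comes with each control period).
- optics.camera(name): name is "scene" or "top"; returns a dict with "image" (480x640x3 uint8, blue, green, red), "fx", "fy", "cx", "cy" (pixels), "k1" (the pictures are not rectified: a ray, as slopes to the right and down, at radius r is drawn at 1 + k1 r^2 times it, then the intrinsics apply), "origin" and "attitude" of the camera in the world. Camera axes: x right, y down, z forward; pixel columns grow to the right and rows downward; lengths in m; the calibration is good to about 2 mm. A picture is of the moment at which its call begins. There is no depth.
- workorder.job_done(): hands the job in; it is judged then, once.
The state is a dict: "time_s": time; "joints": joint angles; "joint_vel": joint speeds; "effort": joint torques, N m; "position": TCP position; "tcp_rot": TCP orientation; "force": force on the tool from outside, world axes, zero at the start; "torque": the same for the moment, N m; "grip_width": finger opening in m; "finger_force": force on a finger pad.
Only numpy, scipy, OpenCV 4.12 (cv2) and the standard library are available. Lean on these libraries where they do the work, as an engineer would, in place of code of your own. Each camera call takes 0.05 s, during which the arm holds its last target. There are 200 camera calls.

## Working session

There is one attempt and no reset: what is moved stays moved. The work goes in short steps, Python scripts to look and compute and a shell command to move; the robot and the scene stay as the last step left them, time stands still between calls to the robot, and variables do not carry over. Pictures are saved under pics/ and viewed, at most 14 in all, crops included, and the job is handed in when it is done.

```bash
mkdir -p pics; ls; python3 - <<'E'
from rig import readout, optics
import cv2
for n in("scene","top"):
    c=optics.camera(n); cv2.imwrite(f"pics/{n}0.png",c["image"]); print({k:v for k,v in c.items() if k!="image"})
print(readout.sense())
E
```

```text
pics
{'fx': 506.2250921918717, 'fy': 506.2250921918717, 'cx': 323.02749562360435, 'cy': 242.12040039984655, 'k1': -0.0807943555097446, 'origin': array([0.88954812, 0.62578263, 0.63280925]), 'attitude': array([ 0.22092408,  0.85423901, -0.45814468, -0.10757193])}
{'fx': 560.2818191837499, 'fy': 560.2818191837499, 'cx': 323.1446081656947, 'cy': 245.1374124490908, 'k1': 0.03713856918612736, 'origin': array([ 0.38575253, -0.10596735,  1.09087459]), 'attitude': array([-0.70398615,  0.70699198, -0.05030763,  0.04511063])}
{'time_s': 0.1, 'joints': array([ 9.55888700e-01,  2.45757387e-01,  1.55889808e+00,  1.50401877e-05,
        1.33869827e+00, -1.74092935e-01]), 'joint_vel': array([-0.00075229, -0.00309224, -0.00417639,  0.00126867,  0.00218575,
       -0.00022935]), 'effort': array([-9.75102812e-04, -4.30668390e+01, -3.27130830e+01, -1.49295529e-04,
        2.81098910e-03,  2.96377732e-05]), 'position': array([0.27703248, 0.58745225, 0.23027889]), 'tcp_rot': array([ 2.18628742e-01,  9.75807716e-01, -8.10093837e-04, -3.45188329e-04]), 'force': array([-0.32014487,  0.96430962,  0.22189365]), 'torque': array([-0.03285685, -0.01964399, -0.00263563]), 'finger_force': 0.0, 'grip_width': 0.08529841952256577}
```

View pics/scene0.png

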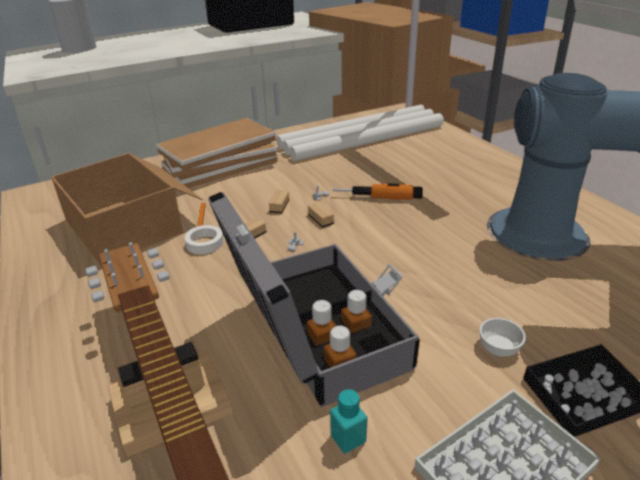

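View pics/top0.png

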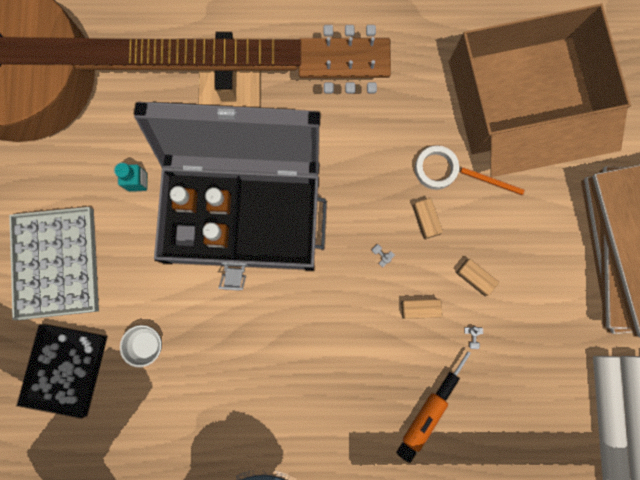

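The scene shows three amber bottles and one empty pocket, three blocks and an open lid. In the top view the caps are at (180,193), (216,195) and (212,231), and the blocks at (428,217), (477,276) and (421,307). Possible mix-ups are the turquoise bottle (130,176), which is not meant, the tuners (383,254) and (473,335), and the guitar pegs. Next I'll take a close crop to check the choice.

```bash
cat > h.py <<'E'
import numpy as np, cv2
from scipy.spatial.transform import Rotation as R
from rig import readout, optics
def K(c): return np.array([[c["fx"],0,c["cx"]],[0,c["fy"],c["cy"]],[0,0,1.]]), np.array([c["k1"],0,0,0.])
def w(c,px,z):
    k,d=K(c); p=cv2.undistortPointsIter(np.array(px,float).reshape(-1,1,2),k,d,None,None,(3,50,1e-9)).reshape(-1,2)
    r=np.c_[p,np.ones(len(p))]@R.from_quat(c["attitude"]).as_matrix().T
    o=c["origin"]; return o+r*((np.asarray(z)-o[2])/r[:,2])[:,None]
def proj(c,P):
    k,d=K(c); M=R.from_quat(c["attitude"]).as_matrix().T
    return cv2.projectPoints(np.array(P,float).reshape(-1,1,3),cv2.Rodrigues(M)[0],-M@c["origin"],k,d)[0].reshape(-1,2)
def crop(n,x0,y0,x1,y1,s,name,c=None):
    c=c or optics.camera(n); im=cv2.resize(c["image"][y0:y1,x0:x1],None,fx=s,fy=s,interpolation=cv2.INTER_CUBIC)
    for v in range((x0//20+1)*20,x1,20): cv2.putText(im,str(v),((v-x0)*s-8,8),0,.3,(0,255,255)); im[::6,(v-x0)*s]=(0,255,255)
    for v in range((y0//20+1)*20,y1,20): cv2.putText(im,str(v),(0,(v-y0)*s+3),0,.3,(0,255,255)); im[(v-y0)*s,::6]=(0,255,255)
    cv2.imwrite("pics/"+name,im); return c
E
python3 - <<'E'
from h import *
crop("top",125,95,335,300,3,"t1.png")
crop("top",360,180,510,350,3,"t2.png")
c=optics.camera("top")
a=cv2.imread("pics/t1.png");b=cv2.imread("pics/t2.png")
# blocks by colour
hsv=cv2.cvtColor(c["image"],cv2.COLOR_BGR2HSV)
print(hsv[217,428],hsv[276,477],hsv[307,421],hsv[240,440],hsv[300,350])
E
```

```text
[ 16 121 207] [ 16 124 210] [ 15 120 191] [ 16 112 189] [ 15 108 206]
```

View pics/t1.png

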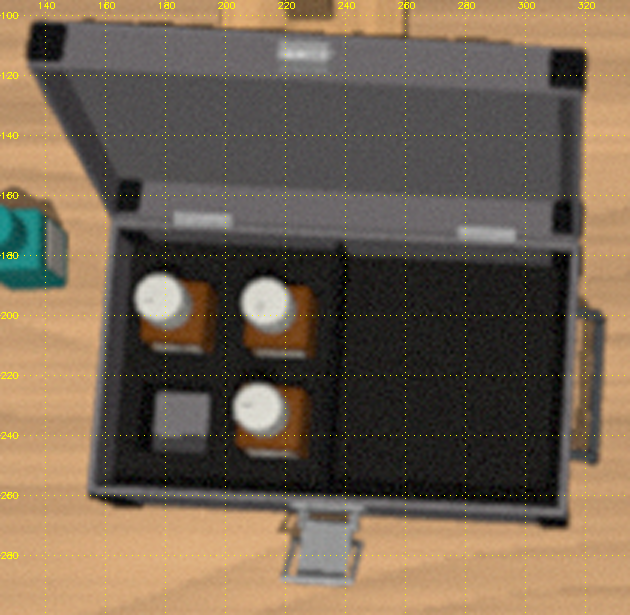

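View pics/t2.png

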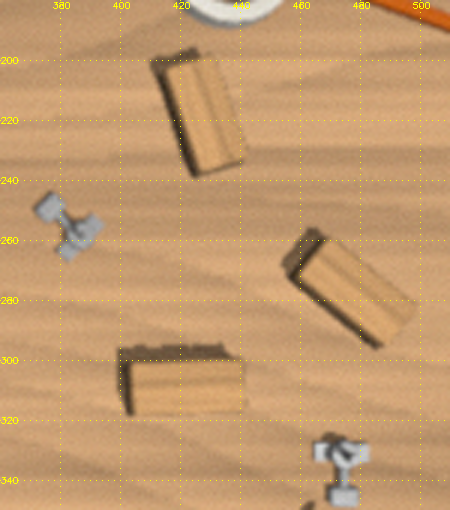

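The crops show white caps on amber bottles with cap tops at (177.5,195), (213.5,196) and (211,231). The pocket at (181,235) is empty. Case rim corners are about (155,259), (313,265) and (318,176), and the latch lever is at (233,280). The three blocks are clear.

```bash
python3 - <<'E'
from h import *
from scipy.optimize import least_squares
c=optics.camera("top")
cor=np.array([[155,258.5],[313,265.5],[318,177]]); loc=np.array([[-.085,.145,.075],[-.085,-.145,.075],[.085,-.145,.075]])
def P(v,l): 
    q=R.from_euler('z',v[2]).apply(l); return q+[v[0],v[1],0]
s=least_squares(lambda v:(proj(c,P(v,loc))-cor).ravel(),[.45,0.05,0]); v=s.x; print("case",v,np.degrees(v[2]),s.fun)
np.save("case.npy",v)
caps=w(c,[[177.5,195],[213.5,196],[211,231]],np.full(3,.1015)); print("caps",caps)
print("local",R.from_euler('z',-v[2]).apply(caps-[v[0],v[1],0]))
print("nominal pockets",P(v,[[.032,.1045,0],[.032,.0405,0],[-.032,.0405,0],[-.032,.1045,0]]))
for q in ([[415,202],[430,197],[441,233],[426,238]],[[468,258],[498,283],[485,296],[458,271]],[[403,301],[441,300],[441,317],[403,317]]):
    t=w(c,q,np.full(4,.028)); r=cv2.minAreaRect(t[:,:2].astype(np.float32)); print("block",t[:,:2].mean(0),[np.linalg.norm(t[i]-t[i-1]) for i in range(4)],r)
    L=[t[i]-t[i-1] for i in range(4)]; L=max(L,key=np.linalg.norm); print(np.degrees(np.arctan2(L[1],L[0])))
lv=w(c,[[233,287],[220,288],[242,289]],np.full(3,.07)); print(R.from_euler('z',-v[2]).apply(lv-[v[0],v[1],0]))
print("keeper lid px",w(c,[[226,112]],[.24]))
st=readout.sense(); print(R.from_quat(st["tcp_rot"]).as_matrix().round(3))
E
```

```text
case [ 0.57721091  0.0438172  -0.0547207 ] -3.135265283901127 [-1.0524667   0.10805903  0.65286702  1.10192024  0.42315295 -1.30680218]
caps [[0.61201017 0.14752253 0.1015    ]
 [0.61007181 0.08314568 0.1015    ]
 [0.54636144 0.08626304 0.1015    ]]
local [[ 0.02907518  0.1054534   0.1015    ]
 [ 0.03066071  0.04106689  0.1015    ]
 [-0.0331248   0.04069505  0.1015    ]]
nominal pockets [[0.61487847 0.14641059 0.        ]
 [0.61137809 0.08250639 0.        ]
 [0.54747389 0.08600677 0.        ]
 [0.55097427 0.14991097 0.        ]]
block [ 0.58329715 -0.31644573] [np.float64(0.07305725963052673), np.float64(0.030855826470307355), np.float64(0.0731457423386922), np.float64(0.030585632458548548)] ((0.5833359360694885, -0.3165040910243988), (0.07475517690181732, 0.030809061601758003), 15.259160041809082)
-164.9490844929675
block [ 0.46811859 -0.40626763] [np.float64(0.031834245843471685), np.float64(0.07266145260987161), np.float64(0.0354379950322912), np.float64(0.06826640489565691)] ((0.46715113520622253, -0.4060499370098114), (0.07266144454479218, 0.035294316709041595), 48.83576583862305)
-131.16425850044436
block [ 0.40849334 -0.29987401] [np.float64(0.029949512955151105), np.float64(0.0717689810238317), np.float64(0.03182546732366007), np.float64(0.07139568158919204)] ((0.40895986557006836, -0.2999626398086548), (0.0724065974354744, 0.03180940821766853), 89.82646179199219)
-88.68270122364922
[[-0.12903559 -0.00060355  0.07      ]
 [-0.13200655  0.02275688  0.07      ]
 [-0.13184635 -0.01714159  0.07      ]]
keeper lid px [[0.71375837 0.03964521 0.24      ]]
[[-0.904  0.427 -0.   ]
 [ 0.427  0.904 -0.001]
 [ 0.    -0.001 -1.   ]]
```

```bash
python3 -m inch '[[[33.6,-44.05,-1],[0,0,0],4.6],[[33.6,-44.05,-1],[0,0,0],4.6],[[33.6,-44.05,-1],[0,0,0],4.6],[[33.6,-44.05,-1],[0,0,0],4.6],[[33.6,-44.05,-1],[0,0,0],4.6],[[33.6,-44.05,-1],[0,0,0],4.6],[[33.6,-44.05,-1],[0,0,0],4.6],[[33.6,-44.05,-1],[0,0,0],4.6],[[33.6,-44.05,-1],[0,0,0],4.6],[[33.6,-44.05,-1],[0,0,0],4.6],[[33.6,-44.05,-1],[0,0,0],4.6],[[33.6,-44.05,-1],[0,0,0],4.6],[[33.6,-44.05,-1],[0,0,0],4.6],[[33.6,-44.05,-1],[0,0,0],4.6],[[33.6,-44.05,-9],[0,0,0],4.6],[[33.6,-44.05,-9],[0,0,0],4.6],[[33.6,-44.05,-9],[0,0,0],4.6]]'; python3 - <<'E'
from h import *
c=crop("scene",260,230,430,400,4,"s1.png")
print(proj(c,[[.613,.147,.1015],[.6105,.083,.1015],[.547,.086,.1015]]))
print(readout.sense()["joints"])
E
```

```text
time_s: 2.0
position: [0.6087, 0.1488, 0.1359]
tcp_rot: [0.217, 0.976, -0.001, -0.005]
force: [-1.0, -0.6, -0.5]
grip_width: 0.0462
finger_force: 0.0
[[339.85406953 331.05436592]
 [321.06711108 305.95465334]
 [356.2075528  294.26873755]]
[ 5.86828585e-02  2.93554065e-01  1.67602887e+00  9.11286473e-05
  1.17702737e+00 -1.07346518e+00]
```

View pics/s1.png

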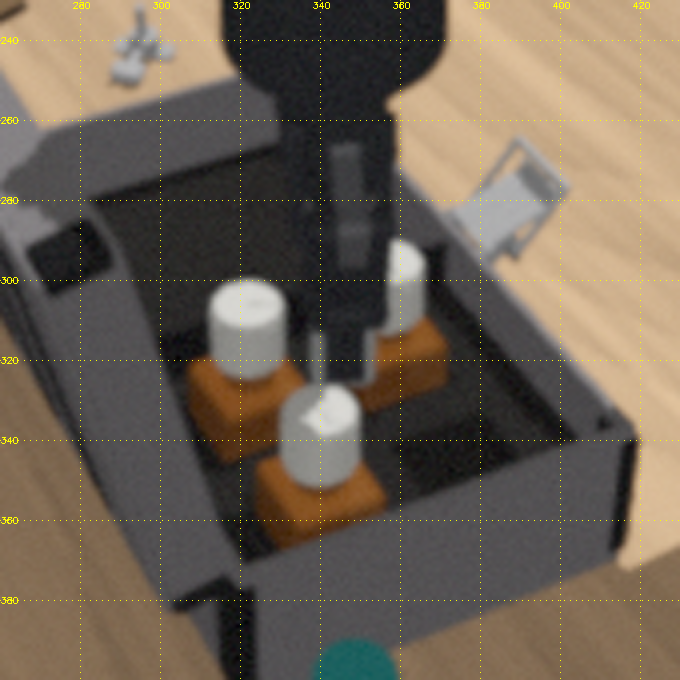

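Scene crop: cap A is at (340,332) and cap B at (322,306), within 1 px of prediction. I'll descend, grip and start turning.

```bash
python3 -m inch '[[[0,0,-3.5],[0,0,0],4.6],[[0,0,-6.3],[0,0,0],4.6],[[0,0,-6.3],[0,0,0],4.6],[[0,0,-6.3],[0,0,0],4.6],[[0,0,-6.3],[0,0,0],2.2],[[0,0,-6.3],[0,0,0],2.2],[[0,0,-6.3],[0,0,0],2.2],[[0,0,-6.3],[0,0,0],2.2],[[0,0,-6.3],[0,0,0],2.2],[[0,0,-6.3],[0,0,0],2.2],[[0,0,-6.3],[0,0,0],2.2]]'; python3 -c "
from rig import readout;s=readout.sense();print(s['torque'],s['position'])"
```

```text
time_s: 3.15
position: [0.6153, 0.1475, 0.0814]
tcp_rot: [0.219, 0.976, 0.001, 0.002]
force: [-1.4, -0.4, 7.6]
grip_width: 0.026
finger_force: 58.8
[-0.02810842  0.16655027  0.01962598] [0.61534297 0.14745837 0.08137111]
```

```bash
python3 -m inch '[[[0,0,-0.04],[0,0,-8.5],2.2],[[0,0,-0.08],[0,0,-17],2.2],[[0,0,-0.11],[0,0,-25.5],2.2],[[0,0,-0.15],[0,0,-34],2.2],[[0,0,-0.19],[0,0,-42.5],2.2],[[0,0,-0.23],[0,0,-51],2.2],[[0,0,-0.26],[0,0,-59.5],2.2],[[0,0,-0.3],[0,0,-68],2.2],[[0,0,-0.34],[0,0,-76.5],2.2],[[0,0,-0.38],[0,0,-85],2.2],[[0,0,-0.38],[0,0,-85],2.2]]'; python3 -c "
from rig import readout;s=readout.sense();print(s['torque'],s['position'],s['joints'])"
```

```text
time_s: 4.25
position: [0.6152, 0.1473, 0.0776]
tcp_rot: [0.821, 0.571, 0.002, 0.001]
force: [-1.5, -1.6, 8.2]
grip_width: 0.0255
finger_force: 59.0
[-0.23014406  0.29453166 -0.0960117 ] [0.61517951 0.14725127 0.07760691] [ 5.61797224e-02  3.77619684e-01  1.69558563e+00 -5.55521796e-04
  1.06421593e+00  4.12421290e-01]
```

```bash
python3 -m inch '[[[0,0,-0.04],[0,0,-8.5],2.2],[[0,0,-0.08],[0,0,-17],2.2],[[0,0,-0.11],[0,0,-25.5],2.2],[[0,0,-0.11],[0,0,-25.5],2.2]]'; python3 -c "
from rig import readout;s=readout.sense();print(s['torque'],s['position'],s['joints'][5])"
python3 -m inch '[[[0,0,-0.04],[0,0,-8.5],2.2],[[0,0,-0.08],[0,0,-17],2.2],[[0,0,-0.08],[0,0,-17],2.2]]'; python3 -c "
from rig import readout;s=readout.sense();print(s['torque'],s['position'],s['joints'][5])"
```

```text
time_s: 4.65
position: [0.6159, 0.1477, 0.077]
tcp_rot: [0.927, 0.376, 0.003, 0.001]
force: [-0.9, 1.1, 8.7]
grip_width: 0.0257
finger_force: 59.2
[0.08036885 0.05330166 0.35393661] [0.61585682 0.14768664 0.07699569] 0.8561207259216862
time_s: 4.95
position: [0.6159, 0.1475, 0.0766]
tcp_rot: [0.972, 0.236, 0.003, 0.001]
force: [-1.2, -0.3, 10.8]
grip_width: 0.0257
finger_force: 59.8
[0.05542464 0.33461115 0.89390147] [0.61585662 0.14753118 0.07658929] 1.1514579007068775
```

Cap A hit its stop: the torque rose to 0.9 N m. I'll release it and go to cap B.

```bash
python3 -m inch '[[[0,0,0],[0,0,0],4.6],[[0,0,0],[0,0,0],4.6],[[0,0,0],[0,0,0],4.6],[[0,0,5],[0,0,0],4.6],[[-0.25,-6.4,5],[0,0,127.5],4.6],[[-0.25,-6.4,5],[0,0,127.5],4.6],[[-0.25,-6.4,5],[0,0,127.5],4.6],[[-0.25,-6.4,5],[0,0,127.5],4.6],[[-0.25,-6.4,5],[0,0,127.5],4.6],[[-0.25,-6.4,5],[0,0,127.5],4.6],[[-0.25,-6.4,5],[0,0,127.5],4.6],[[-0.25,-6.4,5],[0,0,127.5],4.6],[[-0.25,-6.4,5],[0,0,127.5],4.6],[[-0.25,-6.4,5],[0,0,127.5],4.6],[[-0.25,-6.4,5],[0,0,127.5],4.6],[[-0.25,-6.4,5],[0,0,127.5],4.6],[[-0.25,-6.4,5],[0,0,127.5],4.6],[[-0.25,-6.4,5],[0,0,127.5],4.6],[[-0.25,-6.4,5],[0,0,127.5],4.6],[[-0.25,-6.4,5],[0,0,127.5],4.6]]'
python3 -m inch '[[[0,0,-2.5],[0,0,0],4.6],[[0,0,-4.6],[0,0,0],4.6],[[0,0,-4.6],[0,0,0],4.6],[[0,0,-4.6],[0,0,0],4.6],[[0,0,-4.6],[0,0,0],2.2],[[0,0,-4.6],[0,0,0],2.2],[[0,0,-4.6],[0,0,0],2.2],[[0,0,-4.6],[0,0,0],2.2],[[0,0,-4.6],[0,0,0],2.2],[[0,0,-4.6],[0,0,0],2.2],[[0,0,-4.6],[0,0,0],2.2]]'; python3 -c "
from rig import readout;s=readout.sense();print(s['torque'],s['position'],s['joints'][5])"
```

```text
time_s: 6.95
position: [0.6105, 0.0834, 0.1221]
tcp_rot: [0.219, 0.976, -0.0, -0.0]
force: [-0.3, 0.2, 0.1]
grip_width: 0.0463
finger_force: 0.0
time_s: 8.05
position: [0.6118, 0.0832, 0.078]
tcp_rot: [0.219, 0.976, 0.0, 0.001]
force: [-0.6, -1.2, 5.6]
grip_width: 0.0267
finger_force: 42.8
[-0.11024934  0.05681792 -0.01121493] [0.61184701 0.08324655 0.0780158 ] -1.1778288653320839
```

```bash
python3 -m inch '[[[0,0,0],[0,0,0],2.2],[[0,0,-0.04],[0,0,-8.5],2.2],[[0,0,-0.08],[0,0,-17],2.2],[[0,0,-0.11],[0,0,-25.5],2.2],[[0,0,-0.15],[0,0,-34],2.2],[[0,0,-0.19],[0,0,-42.5],2.2],[[0,0,-0.23],[0,0,-51],2.2],[[0,0,-0.26],[0,0,-59.5],2.2],[[0,0,-0.3],[0,0,-68],2.2],[[0,0,-0.34],[0,0,-76.5],2.2],[[0,0,-0.38],[0,0,-85],2.2],[[0,0,-0.38],[0,0,-85],2.2]]'; python3 -c "
from rig import readout;s=readout.sense();print(s['torque'],s['position'],s['joints'][5])"
python3 -m inch '[[[0,0,-0.04],[0,0,-8.5],2.2],[[0,0,-0.08],[0,0,-17],2.2],[[0,0,-0.11],[0,0,-25.5],2.2],[[0,0,-0.11],[0,0,-25.5],2.2]]'; python3 -c "
from rig import readout;s=readout.sense();print(s['torque'],s['position'],s['joints'][5])"
```

```text
time_s: 9.25
position: [0.6117, 0.0833, 0.0744]
tcp_rot: [0.821, 0.571, 0.001, 0.001]
force: [-2.3, -0.5, 6.7]
grip_width: 0.0261
finger_force: 59.9
[-0.1343459   0.26651809 -0.0771271 ] [0.61173015 0.08330473 0.07435807] 0.30819974792329585
time_s: 9.65
position: [0.6118, 0.0834, 0.0732]
tcp_rot: [0.927, 0.375, 0.001, 0.0]
force: [-0.8, -1.1, 6.5]
grip_width: 0.0264
finger_force: 59.9
[-0.0569798   0.28416171 -0.02033907] [0.61176613 0.08340299 0.0732059 ] 0.7531888108321857
```

```bash
python3 -m inch '[[[0,0,-0.04],[0,0,-8.5],2.2],[[0,0,-0.08],[0,0,-17],2.2],[[0,0,-0.11],[0,0,-25.5],2.2],[[0,0,-0.11],[0,0,-25.5],2.2]]'; python3 -c "
from rig import readout;s=readout.sense();print(s['torque'],s['position'],s['joints'][5])"
```

```text
time_s: 10.05
position: [0.6118, 0.0835, 0.0721]
tcp_rot: [0.987, 0.162, 0.001, 0.0]
force: [-1.2, -0.5, 5.9]
grip_width: 0.0263
finger_force: 59.8
[-0.05237316  0.26165194 -0.02803945] [0.61183407 0.08350972 0.0721074 ] 1.1982901360588387
```

```bash
python3 -m inch '[[[0,0,-0.04],[0,0,-8.5],2.2],[[0,0,-0.08],[0,0,-17],2.2],[[0,0,-0.11],[0,0,-25.5],2.2],[[0,0,-0.14],[0,0,-34],2.2],[[0,0,-0.14],[0,0,-34],2.2]]'; python3 -c "
from rig import readout;s=readout.sense();print(s['torque'],s['position'],s['joints'][5])"
```

```text
time_s: 10.55
position: [0.6129, 0.0831, 0.0714]
tcp_rot: [0.991, -0.134, 0.003, -0.0]
force: [1.3, -0.9, 6.8]
grip_width: 0.0264
finger_force: 60.0
[-0.14677379 -0.12368112 -0.05502819] [0.61294922 0.08311779 0.07142465] 1.791549664722022
```

```bash
python3 -m inch '[[[0,0,-0.02],[0,0,-8.5],2.2],[[0,0,-0.04],[0,0,-17],2.2],[[0,0,-0.04],[0,0,-25.5],2.2],[[0,0,-0.04],[0,0,-25.5],2.2]]'; python3 -c "
from rig import readout;s=readout.sense();print(s['torque'],s['position'],s['joints'][5])"
```

```text
time_s: 10.95
position: [0.6135, 0.0812, 0.0713]
tcp_rot: [0.938, -0.347, 0.004, 0.001]
force: [2.1, -7.8, 7.0]
grip_width: 0.026
finger_force: 60.3
[-1.29907219 -0.23134417  0.95720326] [0.61354885 0.08123447 0.07133136] 2.23396841401326
```

```bash
python3 -m inch '[[[0,0,0],[0,0,0],4.6],[[0,0,0],[0,0,0],4.6],[[0,0,0],[0,0,0],4.6],[[0,0,5.5],[0,0,0],4.6],[[-6.3,0.35,5.5],[0,0,130],4.6],[[-6.3,0.35,5.5],[0,0,130],4.6],[[-6.3,0.35,5.5],[0,0,130],4.6],[[-6.3,0.35,5.5],[0,0,130],4.6],[[-6.3,0.35,5.5],[0,0,130],4.6],[[-6.3,0.35,5.5],[0,0,130],4.6],[[-6.3,0.35,5.5],[0,0,130],4.6],[[-6.3,0.35,5.5],[0,0,130],4.6],[[-6.3,0.35,5.5],[0,0,170],4.6],[[-6.3,0.35,5.5],[0,0,170],4.6],[[-6.3,0.35,5.5],[0,0,170],4.6],[[-6.3,0.35,5.5],[0,0,170],4.6],[[-6.3,0.35,5.5],[0,0,170],4.6],[[-6.3,0.35,5.5],[0,0,170],4.6],[[-6.3,0.35,5.5],[0,0,170],4.6],[[-6.3,0.35,5.5],[0,0,170],4.6]]'
python3 -m inch '[[[0,0,0],[0,0,0],4.6],[[0,0,0],[0,0,0],4.6],[[0,0,0],[0,0,0],4.6],[[0,0,0],[0,0,0],4.6]]'
```

```text
time_s: 12.95
position: [0.5473, 0.0872, 0.1232]
tcp_rot: [0.662, 0.75, -0.0, -0.001]
force: [0.9, 0.5, 0.1]
grip_width: 0.0459
finger_force: 0.0
time_s: 13.35
position: [0.5478, 0.0869, 0.1237]
tcp_rot: [0.665, 0.747, -0.0, -0.0]
force: [-0.8, 0.0, -0.6]
grip_width: 0.0461
finger_force: 0.0
```

```bash
python3 -m inch '[[[0,0,-2.5],[0,0,0],4.6],[[0,0,-4.7],[0,0,0],4.6],[[0,0,-4.7],[0,0,0],4.6],[[0,0,-4.7],[0,0,0],4.6],[[0,0,-4.7],[0,0,0],2.2],[[0,0,-4.7],[0,0,0],2.2],[[0,0,-4.7],[0,0,0],2.2],[[0,0,-4.7],[0,0,0],2.2],[[0,0,-4.7],[0,0,0],2.2],[[0,0,-4.7],[0,0,0],2.2],[[0,0,-4.7],[0,0,0],2.2],[[0,0,-4.7],[0,0,0],2.2]]'; python3 -c "
from rig import readout;s=readout.sense();print(s['torque'],s['position'],s['joints'][5])"
```

```text
time_s: 14.55
position: [0.5488, 0.0868, 0.0782]
tcp_rot: [0.664, 0.748, 0.001, 0.001]
force: [-2.0, 0.1, 6.0]
grip_width: 0.0259
finger_force: 59.0
[ 0.02155031  0.18470431 -0.01420745] [0.54878918 0.08684928 0.07820303] -0.1649463726291142
```

```bash
python3 -m inch '[[[0,0,-0.04],[0,0,-8.5],2.2],[[0,0,-0.08],[0,0,-17],2.2],[[0,0,-0.11],[0,0,-25.5],2.2],[[0,0,-0.15],[0,0,-34],2.2],[[0,0,-0.19],[0,0,-42.5],2.2],[[0,0,-0.23],[0,0,-51],2.2],[[0,0,-0.26],[0,0,-59.5],2.2],[[0,0,-0.3],[0,0,-68],2.2],[[0,0,-0.34],[0,0,-76.5],2.2],[[0,0,-0.38],[0,0,-85],2.2],[[0,0,-0.38],[0,0,-85],2.2]]'; python3 -c "
from rig import readout;s=readout.sense();print(s['torque'],s['position'],s['joints'][5])"
python3 -m inch '[[[0,0,-0.04],[0,0,-8.5],2.2],[[0,0,-0.08],[0,0,-17],2.2],[[0,0,-0.11],[0,0,-25.5],2.2],[[0,0,-0.11],[0,0,-25.5],2.2]]'; python3 -c "
from rig import readout;s=readout.sense();print(s['torque'],s['position'],s['joints'][5])"
```

```text
time_s: 15.65
position: [0.5487, 0.0866, 0.0743]
tcp_rot: [0.995, 0.101, 0.001, 0.001]
force: [-1.3, -0.7, 6.9]
grip_width: 0.0262
finger_force: 59.3
[-0.37900548  0.30035686 -0.062846  ] [0.54869748 0.0865907  0.07432679] 1.321106359317066
time_s: 16.05
position: [0.5503, 0.086, 0.074]
tcp_rot: [0.993, -0.12, 0.003, 0.001]
force: [2.7, -3.1, 5.3]
grip_width: 0.0256
finger_force: 58.8
[-0.59364291 -0.38842207  0.02384859] [0.55031363 0.08599235 0.07403294] 1.7657179568818324
```

```bash
python3 -m inch '[[[0,0,0],[0,0,-8.5],2.2],[[0,0,-0.02],[0,0,-17],2.2],[[0,0,-0.04],[0,0,-25.5],2.2],[[0,0,-0.04],[0,0,-25.5],2.2]]'; python3 -c "
from rig import readout;s=readout.sense();print(s['torque'],s['position'],s['joints'][5])"
```

```text
time_s: 16.45
position: [0.5512, 0.0841, 0.0742]
tcp_rot: [0.942, -0.336, 0.005, 0.002]
force: [3.0, -10.5, 7.2]
grip_width: 0.0262
finger_force: 59.5
[-1.9569267  -0.38827746  0.37857642] [0.55117426 0.08406241 0.07417356] 2.2096717473673935
```

Caps A and B are clearly home, but C's torque is ambiguous. I'll re-grip it turned back and test again.

```bash
python3 -m inch '[[[0,0,0],[0,0,0],4.6],[[0,0,0],[0,0,0],4.6],[[0,0,0],[0,0,0],4.6],[[-0.05,0,0],[0,0,25.5],4.6],[[-0.05,0,0],[0,0,51],4.6],[[-0.05,0,0],[0,0,76.5],4.6],[[-0.05,0,0],[0,0,76.5],4.6],[[-0.05,0,0],[0,0,76.5],4.6],[[-0.05,0,0],[0,0,76.5],4.6],[[-0.05,0,0],[0,0,76.5],4.6],[[-0.05,0,0],[0,0,76.5],4.6],[[-0.05,0,0],[0,0,76.5],4.6],[[-0.05,0,0],[0,0,76.5],2.2],[[-0.05,0,0],[0,0,76.5],2.2],[[-0.05,0,0],[0,0,76.5],2.2],[[-0.05,0,0],[0,0,76.5],2.2],[[-0.05,0,0],[0,0,76.5],2.2],[[-0.05,0,0],[0,0,76.5],2.2],[[-0.05,0,0],[0,0,76.5],2.2]]'; python3 -c "
from rig import readout;s=readout.sense();print(s['torque'],s['position'],s['joints'][5])"
python3 -m inch '[[[0,0,0],[0,0,-8.5],2.2],[[0,0,0],[0,0,-17],2.2],[[0,0,0],[0,0,-25.5],2.2],[[0,0,0],[0,0,-25.5],2.2]]'; python3 -c "
from rig import readout;s=readout.sense();print(s['torque'],s['position'],s['joints'][5])"
```

```text
time_s: 18.35
position: [0.5472, 0.0869, 0.0714]
tcp_rot: [0.948, 0.319, -0.0, -0.0]
force: [0.7, -0.9, -0.7]
grip_width: 0.026
finger_force: 58.9
[-0.02105847  0.04048635 -0.05491153] [0.54719726 0.08689228 0.07135735] 0.8736714812575349
time_s: 18.75
position: [0.5473, 0.0867, 0.0714]
tcp_rot: [0.995, 0.104, -0.0, 0.0]
force: [-0.3, -1.1, -0.6]
grip_width: 0.0261
finger_force: 59.5
[-0.15744735 -0.03119824  0.5574942 ] [0.54732707 0.08670348 0.07138352] 1.3168285753847457
```

```bash
python3 -m inch '[[[0,0,0],[0,0,0],4.6],[[0,0,0],[0,0,0],4.6],[[0,0,0],[0,0,0],4.6],[[0,0,4.5],[0,0,0],5.5],[[0,0,9],[0,0,0],6],[[3.6,-40.3,9],[0,0,3],6],[[3.6,-40.3,9],[0,0,3],6],[[3.6,-40.3,9],[0,0,3],6],[[3.6,-40.3,9],[0,0,3],6],[[3.6,-40.3,9],[0,0,3],6],[[3.6,-40.3,9],[0,0,3],6],[[3.6,-40.3,9],[0,0,3],6],[[3.6,-40.3,9],[0,0,3],6],[[3.6,-40.3,9],[0,0,3],6],[[3.6,-40.3,9],[0,0,3],6],[[3.6,-40.3,9],[0,0,3],6]]'
cat > t.py <<'E'
# work out how far to go: python3 t.py x y z fingerangle [local]
import sys; from h import *
s=readout.sense(); a=[float(v) for v in sys.argv[1:5]]; v=np.load("case.npy")
p=np.array(a[:3]); ang=a[3]
if len(sys.argv)>5: p=R.from_euler('z',v[2]).apply(p)+[v[0],v[1],0]; ang+=np.degrees(v[2])
y=R.from_quat(s["tcp_rot"]).as_matrix()[:,1]; cur=np.degrees(np.arctan2(y[1],y[0]))
d=(ang-cur+90)%180-90
print("shift cm",(100*(p-s["position"])).round(2),"turn",round(d,1),"finger now",round(cur,1),"j6",s["joints"][5].round(2))
E
python3 - <<'E'
from h import *
c=crop("top",360,180,520,360,3,"t3.png"); crop("top",130,160,330,300,3,"t4.png",c)
E
python3 t.py .583 -.3165 .16 105
```

```text
time_s: 20.35
position: [0.5832, -0.315, 0.1612]
tcp_rot: [0.992, 0.129, -0.0, -0.001]
force: [0.2, 0.2, 0.3]
grip_width: 0.06
finger_force: 0.0
shift cm [-0.03 -0.19 -0.13] turn 0.2 finger now -75.2 j6 0.65
```

View pics/t3.png

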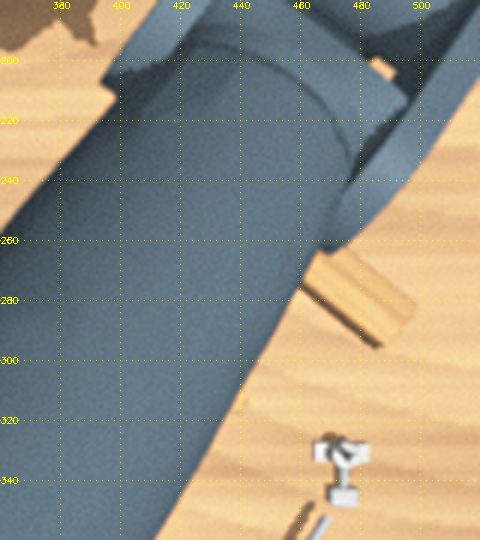

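Block 2 is unmoved, with its top corners still at (466,258) to (485,296). The arm hides the other two. I'll descend on block 1.

```bash
python3 -m inch '[[[0,-0.1,-5],[0,0,0],6],[[0,-0.1,-10],[0,0,0],6],[[0,-0.1,-13],[0,0,0],6],[[0,-0.1,-15.5],[0,0,0],6],[[0,-0.1,-15.5],[0,0,0],6],[[0,-0.1,-15.5],[0,0,0],6],[[0,-0.1,-15.5],[0,0,0],2.5],[[0,-0.1,-15.5],[0,0,0],2.5],[[0,-0.1,-15.5],[0,0,0],2.5],[[0,-0.1,-15.5],[0,0,0],2.5],[[0,-0.1,-15.5],[0,0,0],2.5],[[0,-0.1,-15.5],[0,0,0],2.5],[[0,-0.1,-15.5],[0,0,0],2.5]]';python3 t.py .035 -.040 .16 90 l
```

```text
time_s: 21.7
position: [0.5851, -0.3182, 0.0094]
tcp_rot: [0.992, 0.128, 0.002, 0.001]
force: [-0.8, 1.2, 7.3]
grip_width: 0.0328
finger_force: 59.8
shift cm [ 2.49 32.01 15.06] turn -17.9 finger now -75.2 j6 0.64
```

```bash
python3 -m inch '[[[0,0,5],[0,0,0],2.5],[[0,0,10],[0,0,0],2.5],[[0,0,15],[0,0,0],2.5],[[2.3,32.1,15],[0,0,-18],2.5],[[2.3,32.1,15],[0,0,-18],2.5],[[2.3,32.1,15],[0,0,-18],2.5],[[2.3,32.1,15],[0,0,-18],2.5],[[2.3,32.1,15],[0,0,-18],2.5],[[2.3,32.1,15],[0,0,-18],2.5],[[2.3,32.1,15],[0,0,-18],2.5],[[2.3,32.1,15],[0,0,-18],2.5],[[2.3,32.1,15],[0,0,-18],2.5],[[2.3,32.1,15],[0,0,-18],2.5]]';python3 t.py .035 -.040 .042 90 l
```

```text
time_s: 23.0
position: [0.6064, 0.0027, 0.1568]
tcp_rot: [1.0, -0.029, 0.0, 0.0]
force: [0.5, -0.3, 0.2]
grip_width: 0.0329
finger_force: 59.2
shift cm [  0.35  -0.08 -11.48] turn 0.2 finger now -93.3 j6 1.45
```

```bash
python3 -m inch '[[[0.2,0,-4],[0,0,0],2.5],[[0.2,0,-8],[0,0,0],2.5],[[0.2,0,-10],[0,0,0],2.5],[[0.2,0,-11.7],[0,0,0],2.5],[[0.2,0,-11.7],[0,0,0],2.5],[[0.2,0,-11.7],[0,0,0],2.5]]';python3 t.py .035 -.040 .042 90 l
python3 -m inch '[[[0,0,0],[0,0,0],4.4],[[0,0,0],[0,0,0],4.4],[[0,0,0],[0,0,0],4.4],[[0,0,0],[0,0,0],4.4],[[0,0,5],[0,0,0],4.4],[[0,0,10],[0,0,0],4.4],[[0,0,12],[0,0,0],4.4],[[0,0,12],[0,0,0],4.4]]';python3 t.py .4085 -.300 .16 0.5;python3 t.py .468 -.406 .16 -41.2
```

```text
time_s: 23.6
position: [0.609, 0.0028, 0.0399]
tcp_rot: [1.0, -0.029, 0.001, 0.0]
force: [-0.4, 0.5, -0.2]
grip_width: 0.0325
finger_force: 59.5
shift cm [ 0.1  -0.08  0.21] turn 0.2 finger now -93.3 j6 1.45
time_s: 24.4
position: [0.6111, 0.0035, 0.1646]
tcp_rot: [1.0, -0.028, 0.004, 0.001]
force: [0.5, -0.0, 0.3]
grip_width: 0.044
finger_force: 0.0
shift cm [-20.26 -30.35  -0.46] turn -86.3 finger now -93.2 j6 1.45
shift cm [-14.31 -40.95  -0.46] turn 52.0 finger now -93.2 j6 1.45
```

```bash
python3 - <<'E'
from h import *
c=optics.camera("top"); a=cv2.imread("pics/top0.png")
d=cv2.absdiff(c["image"],a).max(2)
for n,(x0,y0,x1,y1) in dict(b1=(408,192,450,242),b2=(450,250,505,302),b3=(395,288,448,325)).items(): print(n,(d[y0:y1,x0:x1]>40).mean().round(3))
cv2.imwrite("pics/top2.png",c["image"])
E
python3 -m inch '[[[-14.3,-41,-0.5],[0,0,52],6],[[-14.3,-41,-0.5],[0,0,52],6],[[-14.3,-41,-0.5],[0,0,52],6],[[-14.3,-41,-0.5],[0,0,52],6],[[-14.3,-41,-0.5],[0,0,52],6],[[-14.3,-41,-0.5],[0,0,52],6],[[-14.3,-41,-0.5],[0,0,52],6],[[-14.3,-41,-0.5],[0,0,52],6],[[-14.3,-41,-0.5],[0,0,52],6],[[-14.3,-41,-0.5],[0,0,52],6],[[-14.3,-41,-0.5],[0,0,52],6],[[-14.3,-41,-0.5],[0,0,52],6],[[-14.3,-41,-0.5],[0,0,52],6],[[-14.3,-41,-0.5],[0,0,52],6]]';python3 t.py .468 -.406 .006 -41.2
```

```text
b1 0.137
b2 0.0
b3 0.0
time_s: 25.85
position: [0.4659, -0.4047, 0.1542]
tcp_rot: [0.91, 0.414, -0.0, -0.0]
force: [-0.5, 0.6, 0.2]
grip_width: 0.0597
finger_force: 0.0
shift cm [  0.21  -0.13 -14.82] turn -0.1 finger now -41.1 j6 -0.18
```

```bash
python3 -m inch '[[[0.1,0,-5],[0,0,0],6],[[0.1,0,-10],[0,0,0],6],[[0.1,0,-13],[0,0,0],6],[[0.1,0,-14.9],[0,0,0],6],[[0.1,0,-14.9],[0,0,0],6],[[0.1,0,-14.9],[0,0,0],6],[[0.1,0,-14.9],[0,0,0],2.5],[[0.1,0,-14.9],[0,0,0],2.5],[[0.1,0,-14.9],[0,0,0],2.5],[[0.1,0,-14.9],[0,0,0],2.5],[[0.1,0,-14.9],[0,0,0],2.5],[[0.1,0,-14.9],[0,0,0],2.5],[[0.1,0,-14.9],[0,0,0],2.5]]';python3 t.py .035 -.100 .16 90 l
```

```text
time_s: 27.15
position: [0.4676, -0.4075, 0.0078]
tcp_rot: [0.911, 0.413, 0.001, 0.002]
force: [0.8, 0.7, 6.8]
grip_width: 0.0329
finger_force: 60.9
shift cm [13.91 34.95 15.22] turn -51.9 finger now -41.2 j6 -0.18
```

```bash
python3 -m inch '[[[0,0,5],[0,0,0],2.5],[[0,0,10],[0,0,0],2.5],[[0,0,15],[0,0,0],2.5],[[13.9,35,15],[0,0,-52],2.5],[[13.9,35,15],[0,0,-52],2.5],[[13.9,35,15],[0,0,-52],2.5],[[13.9,35,15],[0,0,-52],2.5],[[13.9,35,15],[0,0,-52],2.5],[[13.9,35,15],[0,0,-52],2.5],[[13.9,35,15],[0,0,-52],2.5],[[13.9,35,15],[0,0,-52],2.5],[[13.9,35,15],[0,0,-52],2.5],[[13.9,35,15],[0,0,-52],2.5],[[13.9,35,15],[0,0,-52],2.5],[[13.9,35,15],[0,0,-52],2.5],[[13.9,35,15],[0,0,-52],2.5]]';python3 t.py .035 -.100 .039 90 l
```

```text
time_s: 28.75
position: [0.6051, -0.0573, 0.1556]
tcp_rot: [1.0, -0.029, 0.0, 0.0]
force: [-0.4, 0.0, -1.0]
grip_width: 0.0329
finger_force: 60.2
shift cm [  0.16  -0.07 -11.66] turn 0.2 finger now -93.3 j6 1.35
```

```bash
python3 -m inch '[[[0.1,0,-4],[0,0,0],2.5],[[0.1,0,-8],[0,0,0],2.5],[[0.1,0,-10],[0,0,0],2.5],[[0.1,0,-11.7],[0,0,0],2.5],[[0.1,0,-11.7],[0,0,0],2.5],[[0.1,0,-11.7],[0,0,0],2.5]]';python3 t.py .035 -.100 .039 90 l
python3 -m inch '[[[0,0,0],[0,0,0],4.4],[[0,0,0],[0,0,0],4.4],[[0,0,0],[0,0,0],4.4],[[0,0,0],[0,0,0],4.4],[[0,0,5],[0,0,0],4.4],[[0,0,10],[0,0,0],4.4],[[0,0,12],[0,0,0],4.4],[[0,0,12],[0,0,0],4.4]]';python3 t.py .4085 -.300 .16 0.5
python3 - <<'E'
from h import *
c=optics.camera("top"); a=cv2.imread("pics/top0.png")
d=cv2.absdiff(c["image"],a).max(2)
print((d[288:325,395:448]>40).mean().round(3)); cv2.imwrite("pics/top3.png",c["image"])
E
```

```text
time_s: 29.35
position: [0.6069, -0.0567, 0.0389]
tcp_rot: [1.0, -0.029, 0.001, 0.0]
force: [0.4, -0.1, -0.7]
grip_width: 0.0325
finger_force: 62.9
shift cm [-0.02 -0.12  0.01] turn 0.1 finger now -93.3 j6 1.35
time_s: 30.15
position: [0.6091, -0.0568, 0.1635]
tcp_rot: [1.0, -0.028, 0.004, 0.001]
force: [-0.4, -0.5, 0.4]
grip_width: 0.0438
finger_force: 0.0
shift cm [-20.06 -24.32  -0.35] turn -86.3 finger now -93.2 j6 1.35
0.0
```

```bash
python3 -m inch '[[[-20,-24.3,-0.4],[0,0,93.7],6],[[-20,-24.3,-0.4],[0,0,93.7],6],[[-20,-24.3,-0.4],[0,0,93.7],6],[[-20,-24.3,-0.4],[0,0,93.7],6],[[-20,-24.3,-0.4],[0,0,93.7],6],[[-20,-24.3,-0.4],[0,0,93.7],6],[[-20,-24.3,-0.4],[0,0,93.7],6],[[-20,-24.3,-0.4],[0,0,93.7],6],[[-20,-24.3,-0.4],[0,0,93.7],6],[[-20,-24.3,-0.4],[0,0,93.7],6],[[-20,-24.3,-0.4],[0,0,93.7],6],[[-20,-24.3,-0.4],[0,0,93.7],6],[[-20,-24.3,-0.4],[0,0,93.7],6],[[-20,-24.3,-0.4],[0,0,93.7],6],[[-20,-24.3,-0.4],[0,0,93.7],6],[[-20,-24.3,-0.4],[0,0,93.7],6]]';python3 t.py .4085 -.300 .006 0.5
```

```text
time_s: 31.8
position: [0.4062, -0.299, 0.1541]
tcp_rot: [0.705, 0.71, 0.0, -0.0]
force: [-0.3, -0.4, -0.0]
grip_width: 0.0599
finger_force: 0.0
shift cm [  0.23  -0.1  -14.81] turn 0.1 finger now 0.4 j6 -0.87
```

```bash
python3 -m inch '[[[0.1,0,-5],[0,0,0],6],[[0.1,0,-10],[0,0,0],6],[[0.1,0,-13],[0,0,0],6],[[0.1,0,-14.9],[0,0,0],6],[[0.1,0,-14.9],[0,0,0],6],[[0.1,0,-14.9],[0,0,0],6],[[0.1,0,-14.9],[0,0,0],2.5],[[0.1,0,-14.9],[0,0,0],2.5],[[0.1,0,-14.9],[0,0,0],2.5],[[0.1,0,-14.9],[0,0,0],2.5],[[0.1,0,-14.9],[0,0,0],2.5],[[0.1,0,-14.9],[0,0,0],2.5],[[0.1,0,-14.9],[0,0,0],2.5]]';python3 t.py -.041 -.070 .16 90 l
```

```text
time_s: 33.1
position: [0.4086, -0.3005, 0.0075]
tcp_rot: [0.704, 0.71, -0.0, 0.002]
force: [-0.4, -0.2, 6.6]
grip_width: 0.0326
finger_force: 60.9
shift cm [12.39 27.67 15.25] turn 86.4 finger now 0.5 j6 -0.87
```

```bash
python3 -m inch '[[[0,0,5],[0,0,0],2.5],[[0,0,10],[0,0,0],2.5],[[0,0,15],[0,0,0],2.5],[[12.4,27.7,15],[0,0,86.4],2.5],[[12.4,27.7,15],[0,0,86.4],2.5],[[12.4,27.7,15],[0,0,86.4],2.5],[[12.4,27.7,15],[0,0,86.4],2.5],[[12.4,27.7,15],[0,0,86.4],2.5],[[12.4,27.7,15],[0,0,86.4],2.5],[[12.4,27.7,15],[0,0,86.4],2.5],[[12.4,27.7,15],[0,0,86.4],2.5],[[12.4,27.7,15],[0,0,86.4],2.5],[[12.4,27.7,15],[0,0,86.4],2.5],[[12.4,27.7,15],[0,0,86.4],2.5],[[12.4,27.7,15],[0,0,86.4],2.5],[[12.4,27.7,15],[0,0,86.4],2.5],[[12.4,27.7,15],[0,0,86.4],2.5]]';python3 t.py -.041 -.070 .039 90 l
```

```text
time_s: 34.8
position: [0.5313, -0.0222, 0.1556]
tcp_rot: [0.028, 1.0, 0.0, 0.0]
force: [-0.0, -0.2, -1.5]
grip_width: 0.0329
finger_force: 59.9
shift cm [  0.11  -0.17 -11.66] turn 0.1 finger now 86.8 j6 -1.77
```

```bash
python3 -m inch '[[[0.1,-0.1,-4],[0,0,0],2.5],[[0.1,-0.1,-8],[0,0,0],2.5],[[0.1,-0.1,-10],[0,0,0],2.5],[[0.1,-0.1,-11.7],[0,0,0],2.5],[[0.1,-0.1,-11.7],[0,0,0],2.5],[[0.1,-0.1,-11.7],[0,0,0],2.5]]';python3 t.py -.041 -.070 .039 90 l
python3 -m inch '[[[0,0,0],[0,0,0],4.4],[[0,0,0],[0,0,0],4.4],[[0,0,0],[0,0,0],4.4],[[0,0,0],[0,0,0],4.4],[[0,0,5],[0,0,0],4.4],[[0,0,10],[0,0,0],4.4],[[0,0,15],[0,0,0],2.4],[[-10,0,18],[0,0,0],0],[[-15,0,18],[0,0,0],0],[[-15,0,18],[0,0,0],0],[[-15,0,18],[0,0,0],0]]'
python3 - <<'E'
from h import *
c=crop("top",125,95,335,300,3,"t5.png")
c=crop("scene",200,190,430,410,3,"s2.png")
E
```

```text
time_s: 35.4
position: [0.5323, -0.0232, 0.0383]
tcp_rot: [0.028, 1.0, 0.0, -0.0]
force: [0.4, 0.0, -1.0]
grip_width: 0.0325
finger_force: 63.3
shift cm [ 0.01 -0.07  0.07] turn 0.1 finger now 86.8 j6 -1.77
time_s: 36.5
position: [0.3788, -0.0224, 0.2191]
tcp_rot: [0.028, 1.0, -0.001, 0.002]
force: [1.1, -0.4, 0.1]
grip_width: -0.0
finger_force: 0.0
```

View pics/s2.png

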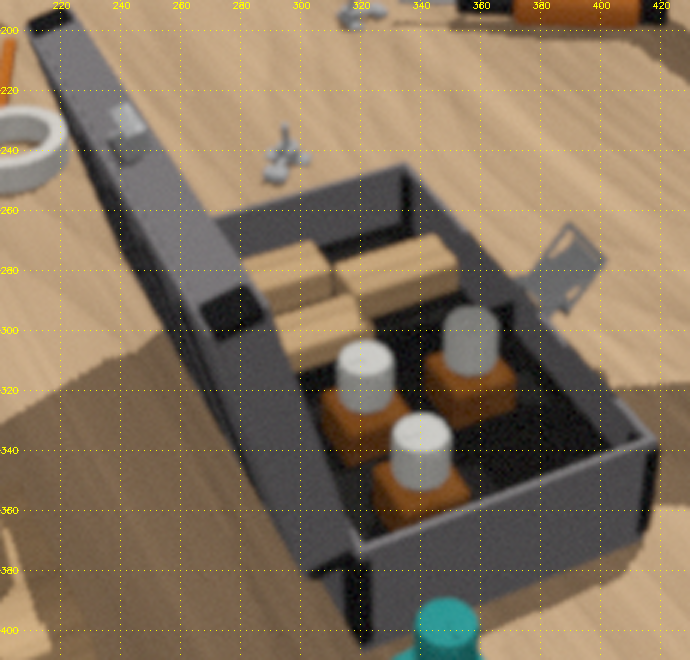

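The three bottles (caps at (321,310), (355,307), (341,335)) look equally home, and three blocks lie flat in the compartment. Next I'll go over and behind the lid with shut fingers.

```bash
python3 -m inch '[[[0,0,5],[0,0,0],0],[[0,0,9],[0,0,0],0],[[38.5,5.6,9],[0,0,0],0],[[38.5,5.6,9],[0,0,0],0],[[38.5,5.6,9],[0,0,0],0],[[38.5,5.6,9],[0,0,0],0],[[38.5,5.6,9],[0,0,0],0],[[38.5,5.6,9],[0,0,0],0],[[38.5,5.6,9],[0,0,0],0],[[38.5,5.6,9],[0,0,0],0],[[38.5,5.6,9],[0,0,0],0],[[38.5,5.6,9],[0,0,0],0],[[38.5,5.6,9],[0,0,0],0],[[38.5,5.6,9],[0,0,0],0]]';python3 t.py .190 0 .205 90 l
python3 - <<'E'
from h import *
c=optics.camera("scene"); cv2.imwrite("pics/s3.png",c["image"])
E
```

```text
time_s: 38.0
position: [0.767, 0.0328, 0.3094]
tcp_rot: [0.028, 1.0, -0.0, 0.001]
force: [-0.8, 0.2, -0.6]
grip_width: 0.0001
finger_force: 0.0
shift cm [-1.000e-02  6.000e-02 -1.044e+01] turn 0.0 finger now 86.8 j6 -1.62
```

View pics/s3.png

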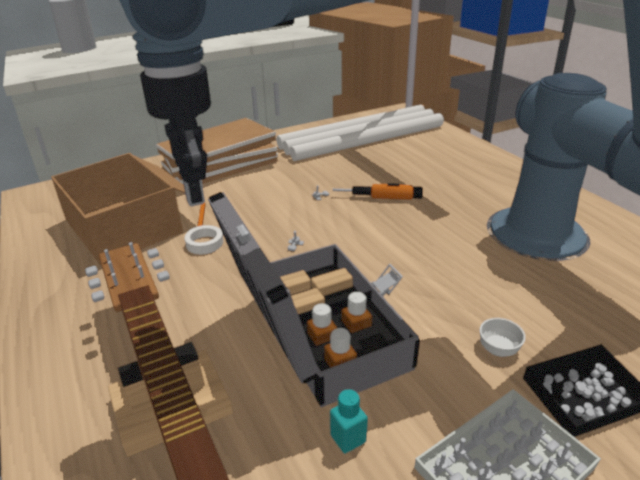

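The tool, at (195,190), is clear behind the lid. I'll lower it and swing the lid over.

```bash
python3 -m inch '[[[0,0,-5],[0,0,0],0],[[0,0,-10.4],[0,0,0],0],[[0,0,-10.4],[0,0,0],0],[[-1.5,0.1,-10.4],[0,0,0],0],[[-3,0.2,-10.4],[0,0,0],0],[[-5,0.3,-10],[0,0,0],0],[[-6.5,0.36,-9.4],[0,0,0],0],[[-8.5,0.46,-9.3],[0,0,0],0],[[-10.2,0.56,-9.3],[0,0,0],0],[[-11.8,0.65,-9.3],[0,0,0],0],[[-13.2,0.72,-9.7],[0,0,0],0],[[-14.5,0.8,-10.1],[0,0,0],0],[[-15.8,0.87,-10.6],[0,0,0],0],[[-17,0.93,-11.4],[0,0,0],0],[[-18.2,1,-12.2],[0,0,0],0],[[-19.3,1.05,-13.1],[0,0,0],0],[[-19.3,1.05,-13.1],[0,0,0],0]]';python3 t.py -.029 0 .144 90 l
python3 - <<'E'
from h import *
c=crop("scene",160,150,460,400,2,"s4.png")
E
```

```text
time_s: 39.75
position: [0.5739, 0.0434, 0.1794]
tcp_rot: [0.027, 1.0, -0.0, 0.001]
force: [0.8, -1.2, 0.1]
grip_width: 0.0
finger_force: 0.0
shift cm [-2.57  0.2  -3.54] turn 0.0 finger now 86.9 j6 -1.64
```

View pics/s4.png

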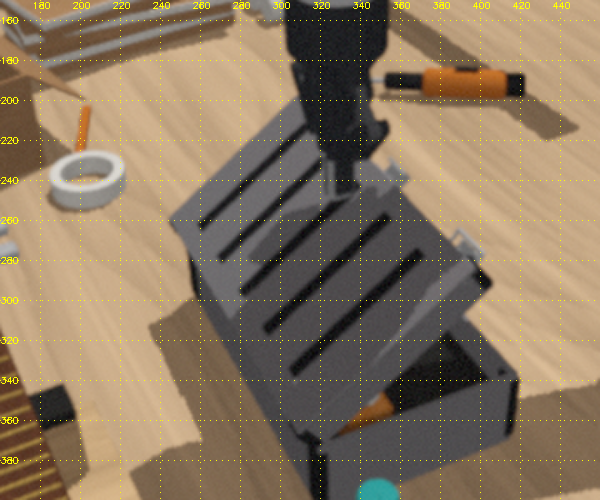

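The lid follows the tool and is over half shut. I'll continue down.

```bash
python3 -m inch '[[[-1,0.05,-1.2],[0,0,0],0],[[-1.8,0.1,-2.4],[0,0,0],0],[[-2.6,0.2,-3.6],[0,0,0],0],[[-3.3,0.2,-5],[0,0,0],0],[[-4,0.25,-6.5],[0,0,0],0],[[-4.3,0.25,-7.5],[0,0,0],0],[[-4.3,0.25,-8],[0,0,0],0],[[-4.3,0.25,-8.4],[0,0,0],0],[[-4.3,0.25,-8.7],[0,0,0],0],[[-4.3,0.25,-8.7],[0,0,0],0],[[-4.3,0.25,-8.7],[0,0,0],0]]'
```

```text
time_s: 40.9
position: [0.5313, 0.0461, 0.1029]
tcp_rot: [0.026, 1.0, -0.001, -0.004]
force: [-49.6, 2.3, 92.6]
grip_width: 0.0001
finger_force: 45.8
```

```bash
python3 -m inch '[[[0,0,0.8],[0,0,0],0],[[0,0,3],[0,0,0],0],[[0,0,3],[0,0,0],0]]'
python3 - <<'E'
from h import *
c=crop("scene",160,150,460,400,2,"s5.png")
E
```

```text
time_s: 41.2
position: [0.5331, 0.0457, 0.1229]
tcp_rot: [0.027, 1.0, -0.0, 0.003]
force: [0.1, -0.4, 1.2]
grip_width: 0.0001
finger_force: 0.0
```

View pics/s5.png

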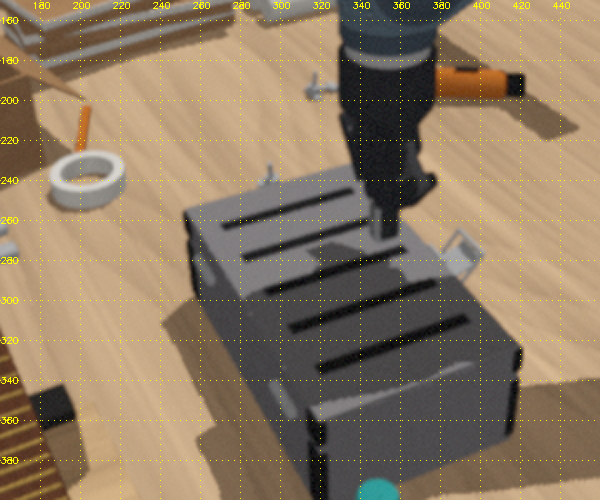

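The lid is flat on the rim. The latch lever and loop are at about (391-402,266-283). Now I'll work out the loop bar's position.

```bash
python3 - <<'E'
from h import *
v=np.load("case.npy"); ct=optics.camera("top"); cs=optics.camera("scene")
L=lambda p: R.from_euler('z',v[2]).apply(p)+[v[0],v[1],0]
for th in (1.9,2.0,2.1):
    pin=np.array([-95-12*np.sin(th),58-12*np.cos(th)]); a=2.65-th; bar=pin+38.7*np.array([-np.sin(a),np.cos(a)])
    tip=np.array([-95,58])+44*np.array([-np.sin(th),-np.cos(th)])+6*np.array([-np.cos(th),np.sin(th)])
    P=L(np.array([[bar[0],y,bar[1]] for y in(-20,0,20)]+[[tip[0],0,tip[1]]])/1000)
    print(th,bar,tip,proj(ct,P).round(1).tolist(),proj(cs,P).round(1).tolist())
E
python3 t.py -.170 0 .130 90 l
```

```text
1.9 [-132.73502107   90.19583403] [-134.69746646   77.90254147] [[242.0, 288.9], [230.8, 288.4], [219.5, 287.8], [231.8, 289.9]] [[389.1, 263.8], [395.0, 269.8], [401.1, 275.9], [395.5, 275.0]]
2.0 [-129.33228302   93.80220504] [-132.51220576   81.76624537] [[241.9, 286.9], [230.6, 286.3], [219.3, 285.8], [231.5, 288.5]] [[387.6, 262.7], [393.5, 268.7], [399.6, 274.8], [394.6, 273.6]]
2.1 [-125.58650816   97.05085226] [-129.9521355   85.3924848] [[241.8, 284.7], [230.5, 284.1], [219.2, 283.5], [231.3, 287.0]] [[385.9, 261.8], [391.8, 267.8], [397.9, 274.0], [393.5, 272.4]]
shift cm [-12.31   0.72   1.09] turn 0.0 finger now 86.8 j6 -1.64
```

```bash
python3 -m inch '[[[0,0,2],[0,0,0],0],[[-4,0.2,4],[0,0,0],0],[[-8,0.5,4],[0,0,0],0],[[-12.3,0.7,4],[0,0,0],0],[[-12.3,0.7,1],[0,0,0],0],[[-12.3,0.7,-3.2],[0,0,0],0],[[-12.3,0.7,-3.2],[0,0,0],0],[[-12.3,0.7,-3.2],[0,0,0],0],[[-12.3,0.7,-3.2],[0,0,0],0]]';python3 t.py -.111 0 .094 90 l
```

```text
time_s: 42.25
position: [0.4095, 0.0527, 0.0897]
tcp_rot: [0.027, 1.0, -0.0, 0.001]
force: [1.6, -0.5, -0.2]
grip_width: 0.0002
finger_force: 0.0
shift cm [ 5.69 -0.28  0.43] turn 0.0 finger now 86.9 j6 -1.66
```

```bash
python3 -m inch '[[[0.5,0,-0.4],[0,0,0],0],[[1.2,-0.1,-0.4],[0,0,0],0],[[1.9,-0.1,-0.4],[0,0,0],0],[[2.6,-0.15,-0.3],[0,0,0],0],[[3.3,-0.2,-0.1],[0,0,0],0],[[4,-0.2,0.2],[0,0,0],0],[[4.6,-0.25,0.5],[0,0,0],0],[[5.1,-0.3,0.7],[0,0,0],0],[[5.6,-0.3,0.9],[0,0,0],0],[[5.8,-0.3,0.9],[0,0,0],0],[[5.8,-0.3,0.9],[0,0,0],0]]';python3 t.py -.111 0 .094 90 l
python3 -m inch '[[[-2,0.1,0],[0,0,0],0],[[-6,0.3,2],[0,0,0],0],[[-8,0.4,4],[0,0,0],0],[[-8,0.4,4],[0,0,0],0]]'
python3 - <<'E'
from h import *
c=crop("scene",330,220,450,320,5,"s6.png")
E
```

```text
time_s: 43.35
position: [0.4665, 0.0499, 0.0975]
tcp_rot: [0.027, 1.0, -0.0, -0.0]
force: [-0.1, -0.9, -0.1]
grip_width: -0.0002
finger_force: 0.0
shift cm [-0.01  0.   -0.35] turn 0.0 finger now 86.9 j6 -1.65
time_s: 43.75
position: [0.3859, 0.0541, 0.1391]
tcp_rot: [0.027, 1.0, -0.0, 0.002]
force: [0.9, 0.3, 1.1]
grip_width: 0.0001
finger_force: 0.0
```

View pics/s6.png

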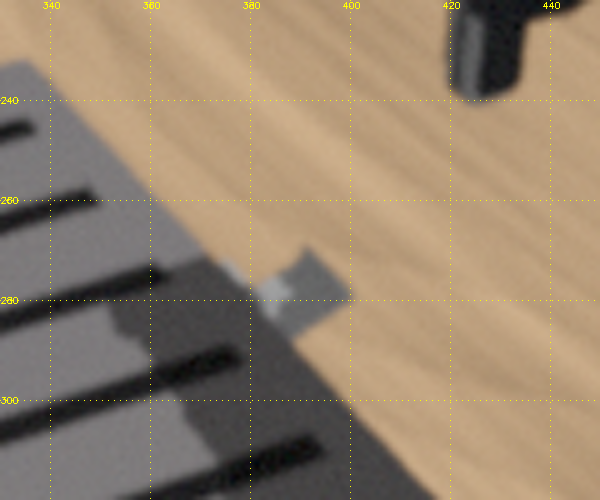

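The loop has passed upright and lies against the lid wall, while the lever (391,278) is still out. Next I'll press the lever down.

```bash
python3 -m inch '[[[6,-0.3,0],[0,0,0],0],[[6,-0.3,0],[0,0,0],0],[[6,-0.3,-4.9],[0,0,0],0],[[6,-0.3,-6.1],[0,0,0],0],[[5.8,-0.3,-6.9],[0,0,0],0],[[5.6,-0.3,-7.7],[0,0,0],0],[[5.4,-0.3,-8.3],[0,0,0],0],[[5.3,-0.3,-8.9],[0,0,0],0],[[5.4,-0.3,-9.4],[0,0,0],0],[[5.5,-0.3,-9.8],[0,0,0],0],[[5.5,-0.3,-9.8],[0,0,0],0]]';python3 t.py -.136 0 .041 90 l
python3 - <<'E'
from h import *
c=crop("scene",330,220,450,320,5,"s7.png")
E
```

```text
time_s: 44.9
position: [0.4424, 0.0507, 0.0403]
tcp_rot: [0.027, 1.0, -0.0, 0.001]
force: [1.2, -0.3, 3.3]
grip_width: 0.0001
finger_force: 1.9
shift cm [-0.1   0.06  0.07] turn 0.0 finger now 86.9 j6 -1.66
```

View pics/s7.png

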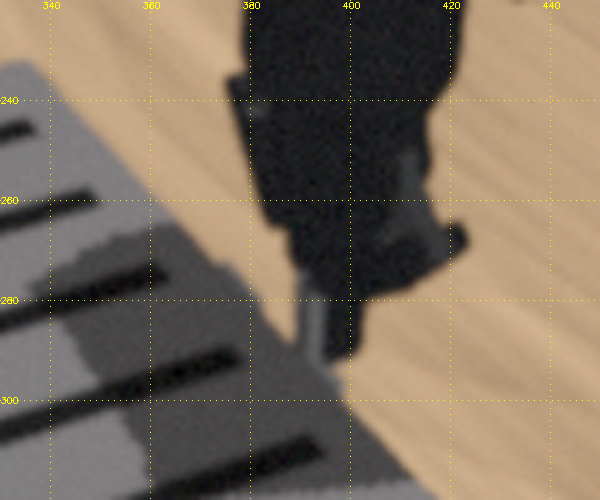

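The tool tip at (393,292) is pushing the lever with about 3 N of resistance. I'll continue inwards.

```bash
python3 -m inch '[[[0.3,0,0],[0,0,0],0],[[0.6,0,0],[0,0,0],0],[[1,-0.05,0],[0,0,0],0],[[1.4,-0.1,0],[0,0,0],0],[[1.6,-0.1,0],[0,0,0],0]]'; python3 -m inch '[[[0.2,0,0],[0,0,0],0],[[0.4,0,0],[0,0,0],0],[[0.4,0,0],[0,0,0],0]]'
```

```text
time_s: 45.45
position: [0.4555, 0.0502, 0.0381]
tcp_rot: [0.027, 1.0, 0.0, -0.002]
force: [-0.8, 0.4, -0.6]
grip_width: 0.0001
finger_force: 0.4
time_s: 45.75
position: [0.4622, 0.0498, 0.0399]
tcp_rot: [0.027, 1.0, -0.0, 0.001]
force: [-0.6, 0.0, -0.0]
grip_width: 0.0
finger_force: 0.0
```

```bash
python3 -m inch '[[[0.2,0,0],[0,0,0],0],[[0.3,0,0],[0,0,0],0],[[0.3,0,0],[0,0,0],0]]'; python3 -m inch '[[[0.2,0,0],[0,0,0],0],[[0.3,0,0],[0,0,0],0],[[0.3,0,0],[0,0,0],0]]'
```

```text
time_s: 46.05
position: [0.4646, 0.0498, 0.0396]
tcp_rot: [0.027, 1.0, -0.0, 0.0]
force: [-1.6, -0.4, -0.5]
grip_width: -0.0001
finger_force: 0.0
time_s: 46.35
position: [0.4654, 0.0501, 0.0389]
tcp_rot: [0.027, 1.0, 0.0, -0.003]
force: [-7.7, -0.1, 6.0]
grip_width: -0.0
finger_force: 3.5
```

Contact came at the flat position. I'll press a little more, withdraw and look.

```bash
python3 -m inch '[[[0.2,0,0],[0,0,0],0],[[0.2,0,0],[0,0,0],0]]'; python3 -m inch '[[[-2,0.1,0],[0,0,0],0],[[-6,0.3,0],[0,0,0],0],[[-8,0.4,5],[0,0,0],0],[[-8,0.4,10],[0,0,0],0],[[-8,0.4,15],[0,0,0],0],[[-8,0.4,20],[0,0,0],0],[[-8,-20,25],[0,0,0],0],[[-8,-20,25],[0,0,0],0],[[-8,-20,25],[0,0,0],0],[[-8,-20,25],[0,0,0],0],[[-8,-20,25],[0,0,0],0]]'
python3 - <<'E'
from h import *
v=np.load("case.npy"); L=lambda p: R.from_euler('z',v[2]).apply(p)+[v[0],v[1],0]
c=crop("scene",350,240,430,320,4,"a.png"); d=crop("top",190,230,270,310,4,"b.png")
cv2.imwrite("pics/s8.png",np.hstack([cv2.imread("pics/a.png"),cv2.imread("pics/b.png")]))
print(proj(d,L(np.array([[-.09,-.02,.086],[-.09,.02,.086],[-.101,0,.014],[-.085,0,.104]]))).round(1).tolist())
E
```

```text
time_s: 46.55
position: [0.4653, 0.0503, 0.0383]
tcp_rot: [0.027, 1.0, 0.0, -0.005]
force: [-12.0, -0.7, 8.5]
grip_width: -0.0001
finger_force: 5.3
time_s: 47.65
position: [0.3895, -0.1543, 0.2913]
tcp_rot: [0.03, 1.0, -0.001, 0.001]
force: [-0.4, -0.1, 0.9]
grip_width: 0.0
finger_force: 0.0
[[244.0, 265.3], [221.7, 264.2], [238.2, 274.2], [231.5, 260.9]]
```

View pics/s8.png

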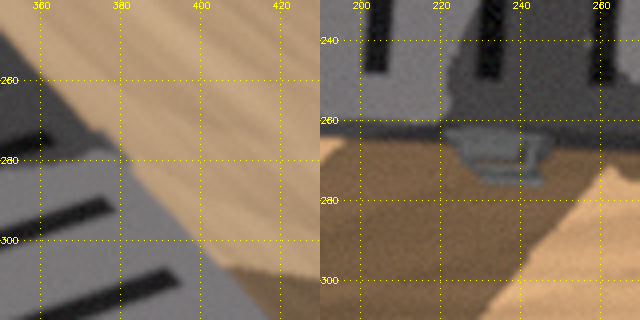

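The lever lies flat, its bottom edge at (238,275) against (238.2,274.2) predicted. The loop bar spans (222-246,263), on the keeper seat. I'll hand the job in.

```bash
python3 -c "
from rig import workorder; print(workorder.job_done())"
```

```text
the job is handed in; nothing more can be done
None
```

The case is packed and the job is handed in at about 48 s: all three caps screwed home, all three blocks in the compartment, the lid shut, the loop hooked and the lever flat. Pressing the lid down briefly put 93 N on the wrist (the limit is 120 N), and I judged the hooking from a coarse picture and the lever's resistance.

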